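# Feed a specimen carrier through the analyser's tunnel with the push stick

## Task

Stand the blue specimen carrier in the open loading track of the analyser's feeder, lined up with the tunnel, and let go of it; then take the push stick by its handle and push the carrier with it through the tunnel until it is fully home against the red end stop. Draw the stick out, lay it back down flat on the green mat, handle up, and leave everything else where it stands.

Things in the scene. Friction and masses are not known exactly. Their poses are not given: they have to be found in the camera images.
- feeder: the fixed feeder, lying with its x (the feed direction) roughly towards the robot's left; place and yaw vary. Origin on the bench under the centre of the tunnel mouth; z up. Grey base plate 80 wide, 10 thick, x = -105 to 240: its top is the channel floor. Channel plain and straight, 33 wide inside, centred on y = 0: open loading track x = -100 to 0, then the tunnel x = 0 to 120
- feeder_mouth (a point): centre of the channel floor at the tunnel mouth (feeder x = 0, 10 above the bench); axes as the feeder. Tunnel walls 14 thick, 54 high inside, under a 6 thick clear roof, top 70 above the bench, with a 12 wide viewing slot along its middle. No lead-in at the mouth
- feeder_load (a point): on the centre line of the open track, 50 before the mouth and 33 above the bench: where the centre of a carrier standing in the track may be set down; axes as the feeder. The track's two aluminium rails are 14 thick and 10 high above the floor, open at the near end (x = -100)
- feeder_home (a point): where the centre of a carrier lies when it is against the red end stop: feeder x = 96, 33 above the bench; axes as the feeder. The stop's face is at x = 120; behind it stands the white analyser head, x = 135 to 235, 100 wide, 150 high
- mat: green rest mat fixed to the bench, 220 (x) x 90 (y) x 4 thick; origin at the centre of its underside. It lies to the robot's left with x roughly towards the left
- stick_grip (a point): push stick lying flat on the mat: an orange blade 150 long, 20 wide, 14 high with an upright steel handle 30 long (x), 18 wide (y), from 14 to 64 above the underside; 250 g, centre of mass within 15 of the handle. This point is the grip, in the middle of the handle, 45 above the underside; x points along the blade to its tip, z up. The blade reaches 120 ahead of the handle and 30 behind it
- stick_tip (a point): middle of the blade's flat front face, 120 ahead of the handle's centre, 7 above the underside; axes as the stick
- stick_mid (a point): middle of the blade's length, 45 ahead of the handle's centre, 7 above the underside; axes as the stick
- blue_center (a point): the carrier to feed. Specimen carrier: a blue block (26 long, 22 wide, 32 high) on an aluminium sled 48 long, 29 wide, 14 high; 46 high in all, about 120 g, alike from either end; this point is its centre, 23 above its underside; x along the 48 length, z up. It stands on the bench at any yaw, its place exchanged at random with the other small things
- yellow_center (a point): another specimen carrier: a yellow block (26 long, 22 wide, 32 high) on an aluminium sled 48 long, 29 wide, 14 high; 46 high in all, about 120 g, alike from either end; this point is its centre, 23 above its underside; x along the 48 length, z up. It stands on the bench at any yaw, its place exchanged at random with the other small things
- red_center (a point): another specimen carrier: a red block (26 long, 22 wide, 32 high) on an aluminium sled 48 long, 29 wide, 14 high; 46 high in all, about 120 g, alike from either end; this point is its centre, 23 above its underside; x along the 48 length, z up. It stands on the bench at any yaw, its place exchanged at random with the other small things
- jar: small amber jar, 40 diameter, 55 high; origin at the centre of its underside
- weight: brass calibration weight with a knob, 38 diameter, 50 high; origin at the centre of its underside
- bottle: white bottle with a blue cap, 60 diameter, 160 high; origin at the centre of its underside
- beaker: glass beaker, 60 diameter, 75 high; origin at the centre of its underside
- reagent: amber reagent bottle, 64 diameter, 130 high, beyond the feeder; origin at the centre of its underside
Not all that is in view belongs to the job. Of the things that look like the mat, the larger one is meant.

How it is judged:
By the outcome, as a careful person would: the job done as asked, in the order asked, and still so for the second after the job is handed in, with the robot touching nothing.
It also fails if it takes over 72 s, if anything falls off the work surface, if the arm or the gripper's body presses on something with over 40 N, if the wrist force passes 120 N, or if a joint passes its speed limit or range.

## Robot

A 6-joint arm with a two-finger parallel gripper is mounted at the origin on the work surface. World frame = base frame: x ahead of the robot, y to its left, z up, the work surface at z = 0. Lengths are in m, angles in rad, forces in N, time in s.
With the tool pointing down it reaches from about 0.4 to 0.825 m from the base axis. Payload 7 kg.
Tool frame: the origin (TCP) lies midway between the tips of the shut fingers; the grasp point (between the pads) lies arm.hold_point_z behind it (arm.hold_point_z is the distance from the TCP to the grasp point, in m); z points along the fingers, y is the line along which they close (so a half turn about z gives the same grasp; the last joint's range is limited). The gripper opens to 88 mm and grips with 3 to 60 N. Pads are 19 mm wide; open, the fingers measure 130 mm over their backs; the gripper's body (78 mm by 193 mm) begins 47 mm behind the grasp point.
Start: joints at [1.501, 0.359, 0.012, 0, -1.224, -0.288], TCP at [0.236, 0.632, 0.227] pointing down, gripper open.
Joint ranges: [-3.07, 3.07], [-1.43, 2.12], [-1.02, 1.25], [-3.03, 1.67], [-3.05, -0], [-3.03, 3.03]. Speed limits (rad/s): [2.39, 2.39, 3.01, 3.14, 3.14, 3.14].

## Interface

Orientations are given as [roll, pitch, yaw] about the fixed x, y, z axes, in that order (R = Rz(yaw) Ry(pitch) Rx(roll)).
In Python, from station import arm gives the robot as it stands.
- The arm moves only by the shell command python3 -m crank 'ROWS' [OPENING] [FORCE]. ROWS is JSON, a list that holds one entry, the list of rows, each a list of 4 numbers: the shift along the tool's x, y, z in units of 25 mm (1.0 is 25 mm), then the turn about the tool's z in units of 5 degrees (1.0 is 5 degrees). A call has 1 to 12 rows; each row is the pose to reach, as a shift and turn from the pose commanded when the call began, along the tool's axes at that moment; what a row does not reach only later rows make up. A row lasts 1/8 s, in which the tool goes at most 62.5 mm and 10.7 degrees, less where a joint would pass 70% of its speed; a pose out of reach is approached as far as the arm can. A call with a gripper value outside its range is refused whole. OPENING is the closure, from 0 (fully open) to 1 (shut), set as the call begins (- or left out, the last holds). The fingers move at their own pace and stop on an object; FORCE is the grip in N (left out, the last holds). Time passes only in rows, so rows that repeat a pose let the fingers close. It gives the time, the measured TCP pose, the force, the opening and the grip force at its end, in the units of the state.
- arm.get_state(): the state, without advancing time (a new reading comes with each control period).
- arm.grab_frame(name): name is "side" or "top"; returns (picture, depth): 384x512x3 uint8, red, green, blue; 384x512 float32, m along the optical axis (not along the pixel's ray), 0 where there is no reading.
- arm.get_calibration(name): a dict with "mtx" (3x3 intrinsics, pixels), "R" (3x3) and "t" (3): a world point X has camera coordinates R X + t. Camera axes: x right, y down, z forward; pixel columns grow to the right and rows downward; lengths in m; the calibration is good to about 2 mm. A picture is of the moment at which its call begins. get_calibration takes no time and is no camera call.
- arm.job_done(): hands the job in; it is judged then, once.
Trained networks look in the newest picture that a camera, given by its name, has taken for a name from the list of things; names that differ only in an ending like _2 or _b are one class to them, and where a whole thing is asked for, a point or a joint stands for the part that bears it (a point fixed in the world has none). Each returns a list of dicts, best first, with "score" (0 to 1); they miss things now and then, are a little off and sometimes report something else, mostly with a low value. They report only what shows in the picture. A call takes as long as a camera call. They do not tell look-alikes from the thing itself.
- arm.recognise(thing, camera): "extent" ([left, top, width, height] in pixels, round what is visible of it).
- arm.trace(thing, camera): "mask" (384x512 bool, what is visible of it) and "extent" ([left, top, width, height] in pixels, round what is visible of it).
The state is a dict: "t": time; "q": joint angles; "qd": joint speeds; "joint_efforts": joint torques, N m; "eef_pos": TCP position; "ee_rot": TCP orientation; "force": force on the tool from outside, world axes, zero at the start; "moment": the same for the moment, N m; "width": finger opening in m; "gripper_force": force on a finger pad.
Only numpy, scipy, OpenCV 4.12 (cv2) and the standard library are available. Lean on these libraries where they do the work, as an engineer would, in place of code of your own. Each camera call takes 0.05 s, during which the arm holds its last target. There are 200 camera calls.

## Working session

There is one attempt and no reset: what is moved stays moved. The work goes in short steps, Python scripts to look and compute and a shell command to move; the robot and the scene stay as the last step left them, time stands still between calls to the robot, and variables do not carry over. Pictures are saved under pics/ and viewed, at most 10 in all, crops included, and the job is handed in when it is done.

```bash
ls; mkdir -p pics; python3 - <<'E'
from station import arm
import cv2,numpy as np
for n in("side","top"):
    p,d=arm.grab_frame(n); cv2.imwrite(f"pics/{n}0.png",p[:,:,::-1]); np.save(f"{n}0.npy",d)
    c=arm.get_calibration(n); print(n,np.round(-c["R"].T@c["t"],3),np.round(c["R"],2).tolist(),np.round(c["mtx"],0).tolist())
    for t in["feeder","mat","stick_grip","blue_center","yellow_center","red_center"]:
        print(t,[(round(r["score"],2),[int(v) for v in r["extent"]]) for r in arm.recognise(t,n)][:4])
s=arm.get_state();print(s["t"],s["eef_pos"],s["ee_rot"],arm.hold_point_z,s["width"])
E
```

```text
pics
side [ 0.414 -0.997  0.915] [[1.0, -0.09, 0.02], [-0.04, -0.65, -0.76], [0.08, 0.76, -0.65]] [[462.0, 0.0, 260.0], [0.0, 462.0, 201.0], [0.0, 0.0, 1.0]]
feeder [(0.73, [258, 123, 43, 106]), (0.38, [211, 149, 32, 40])]
mat [(0.96, [157, 155, 26, 26]), (0.85, [213, 147, 28, 44]), (0.7, [252, 337, 17, 26])]
stick_grip [(0.67, [261, 297, 18, 22]), (0.54, [227, 155, 3, 13])]
blue_center [(0.74, [260, 297, 21, 22]), (0.42, [214, 149, 28, 44])]
yellow_center [(0.54, [252, 337, 20, 26])]
red_center [(0.92, [207, 300, 19, 21])]
top [0.327 0.003 1.518] [[-0.02, -1.0, -0.01], [-0.99, 0.02, -0.13], [0.13, 0.0, -0.99]] [[483.0, 0.0, 258.0], [0.0, 483.0, 195.0], [0.0, 0.0, 1.0]]
feeder [(0.86, [164, 149, 113, 41]), (0.25, [395, 198, 14, 9])]
mat [(0.84, [150, 209, 72, 33]), (0.61, [164, 219, 48, 5]), (0.57, [151, 274, 47, 26])]
stick_grip []
blue_center [(0.58, [359, 191, 15, 12])]
yellow_center [(0.63, [397, 200, 13, 8])]
red_center [(0.73, [358, 229, 18, 12])]
0.7 [0.23641148 0.63221962 0.22661356] [-3.14153106e+00 -8.22924526e-06 -3.57763679e-01] 0.0188 0.08768469827980342
```

```bash
python3 - <<'E'
import cv2
a=cv2.imread("pics/top0.png");
cv2.imwrite("pics/topz.png",cv2.resize(a[110:320,130:430],(800,560),interpolation=cv2.INTER_CUBIC))
E
```

```text
(no output)
```

View pics/topz.png

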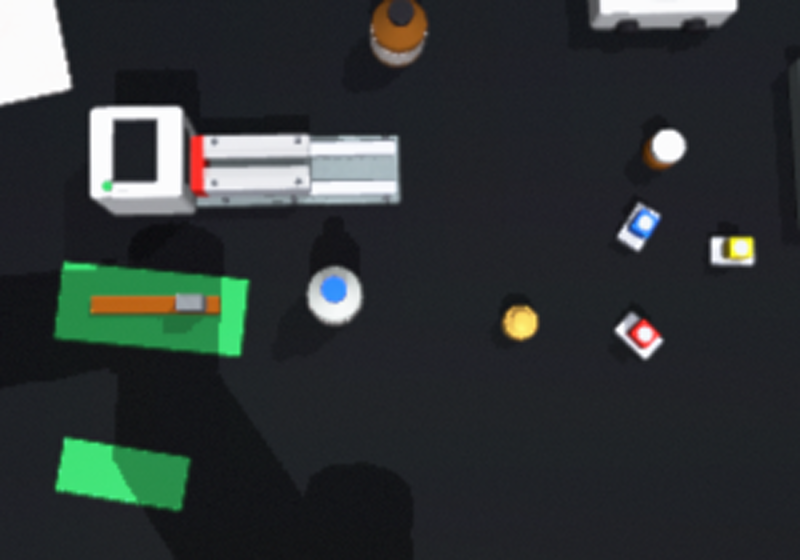

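View pics/side0.png

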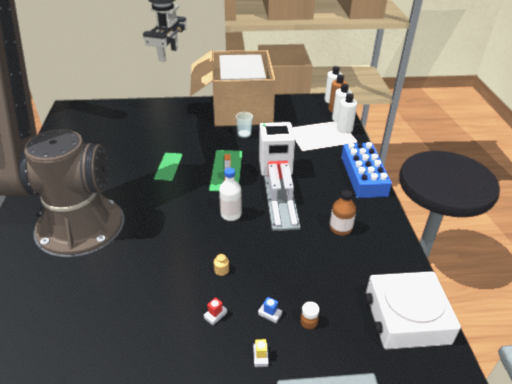

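The top view shows, in order of likely confusion:
- **Carriers:** blue at about (370,194) (side view (270,308)), yellow at (406,203) and red at (371,235). Blue is the one to feed.
- **Mats:** the larger green mat is at (187,225) with the stick on it. The smaller one at (176,287) is a decoy.
- **Other blue things:** the bottle cap (255,218) and the side-view rack.
- **Feeder:** mouth at about (246,172).

The stick tip and the feed direction both point image-left (+y).

```bash
cat > h.py <<'E'
from station import arm
import numpy as np,cv2
def cloud(n,d):
    c=arm.get_calibration(n);K=c["mtx"];v,u=np.mgrid[:d.shape[0],:d.shape[1]]
    P=np.stack([(u-K[0,2])*d/K[0,0],(v-K[1,2])*d/K[1,1],d],-1)
    W=(P-c["t"])@c["R"]; W[d==0]=np.nan
    return W
def box(W,m):
    p=W[m]; p=p[~np.isnan(p[:,0])]
    if len(p)<5: return len(p)
    r=cv2.minAreaRect((p[:,:2]*1000).astype(np.float32))
    return len(p),[np.round(x,1) for x in r],"mean",np.round(np.append(p.mean(0),np.median(p[:,2]))*1000,1)
def hsv(p): return cv2.cvtColor(p,cv2.COLOR_RGB2HSV)
def zone(W,x0,x1,y0,y1,z0,z1):
    with np.errstate(invalid='ignore'): return (W[...,0]>x0)&(W[...,0]<x1)&(W[...,1]>y0)&(W[...,1]<y1)&(W[...,2]>z0)&(W[...,2]<z1)
E
python3 - <<'E'
from h import *
for n in("top","side"):
    p=cv2.imread(f"pics/{n}0.png")[:,:,::-1].copy();d=np.load(f"{n}0.npy");W=cloud(n,d);H=hsv(p)
    print(n, "bench z",np.nanmedian(W[230:240,280:300,2]) )
    if n=="top": print("cl",W[194,370],W[172,246],W[225,187],W[218,255])
    zs=[("base",.005,.014),("rail",.016,.025),("wall",.055,.08),("head",.13,.17)]
    for t,a,b in zs: print(t,box(W,zone(W,.3,.7,-.05,.42,a,b)))
    hue=H[...,0];s=H[...,1];v=H[...,2]
    blue=(hue>100)&(hue<130)&(s>90)&(v>60)
    print("blue",box(W,blue&zone(W,.2,.7,-.6,-.2,.03,.06)))
    print("bluecarrier",box(W,zone(W,W[194,370][0]-.04,W[194,370][0]+.04,-.42 ,-.3,.008,.06)) if n=="top" else "")
    g=(hue>45)&(hue<80)&(s>100); print("mat",box(W,g&zone(W,.25,.5,.1,.5,-.01,.02)))
    o=(hue>5)&(hue<20)&(s>120); print("blade",box(W,o&zone(W,.2,.6,.1,.5,.005,.04)))
    print("handle",box(W,zone(W,.25,.46,.12,.45,.055,.09)))
    print("bottle",box(W,zone(W,.2,.5,-.05,.1,.1,.2)))
    for t in["blue_center","stick_grip","bottle","feeder","jar","yellow_center"]:
        r=arm.trace(t,n)
        if r: print(t,round(r[0]["score"],2),box(W,r[0]["mask"]&(W[...,2]>.006)))
E
```

```text
top bench z -8.215673878278911e-05
cl [ 0.50763393 -0.3385286   0.04660796] [0.59120445 0.0414635  0.00917063] [0.42689067 0.22787508 0.01688959] [0.4327804  0.01468474 0.16130357]
base (2567, [array([500.1, 184.9]), array([399.6, 469.7]), np.float64(0.0)], 'mean', array([501.8, 180.2,   7.8,   7.2]))
rail (477, [array([523.8, 123.1]), array([338.4, 223.5]), np.float64(85.6)], 'mean', array([526.4,  97. ,  20. ,  19.9]))
wall (899, [array([528.8, 196. ]), array([439.7, 210.3]), np.float64(83.7)], 'mean', array([570. , 121.1,  70.3,  70.5]))
head (1293, [array([543.7, 133.2]), array([333.8, 127.2]), np.float64(64.8)], 'mean', array([576.3, 211.7, 151.3, 151.6]))
blue (48, [array([ 511.2, -343.1]), array([21.6, 27.5]), np.float64(56.4)], 'mean', array([ 510. , -340.3,   43.8,   44.9]))
bluecarrier (151, [array([ 505.9, -353.5]), array([78.3, 57.1]), np.float64(75.7)], 'mean', array([ 508.6, -340.1,   28.8,   25.8]))
mat (2159, [array([358.2, 240.2]), array([227.7, 236. ]), np.float64(83.6)], 'mean', array([401.9, 240. ,   3.7,   3.8]))
blade (223, [array([431.1, 226. ]), array([146.7, 
[... 2350 characters left out ...]
, array([ 382.7, -345.5,   27.5,   23.5]))
stick_grip 0.54 (72, [array([432. , 229.7]), array([140.2,  16.9]), np.float64(88.5)], 'mean', array([432.1, 218.4,  46.5,  63.3]))
bottle 0.59 (847, [array([436.5,   3. ]), array([57.9, 45.2]), np.float64(25.9)], 'mean', array([433.6,  -4.9,  81.4,  82.6]))
feeder 0.94 (3186, [array([588.9, 105.3]), array([101.3, 346.3]), np.float64(0.2)], 'mean', array([584.4, 114.8,  71.4,  69.9]))
jar 0.58 (386, [array([ 598. , -377.4]), array([36.7, 38.9]), np.float64(70.7)], 'mean', array([ 596.5, -382.8,   40.3,   48. ]))
yellow_center 0.59 (316, [array([ 479.1, -453.9]), array([49.1, 28.5]), np.float64(88.5)], 'mean', array([ 478. , -462. ,   29.2,   28.3]))
```

```bash
cat >> h.py <<'E'
def to(*targets):
    """units from the present pose for targets (x,y,z,yawdeg) with the tool down"""
    from scipy.spatial.transform import Rotation as Ro
    s=arm.get_state();p=np.array(s["eef_pos"]);r=np.array(s["ee_rot"]);R=Ro.from_euler("xyz",r).as_matrix()
    print("at",np.round(p,4),np.round(np.degrees(r),2),"t",s["t"])
    for x,y,z,w in targets:
        d=R.T@(np.array([x,y,z])-p)/.025; a=(-(w-np.degrees(r[2]))+180)%360-180
        print((x,y,z,w),np.round(d,3),"turn",round(a/5,3))
E
python3 - <<'E'
from h import *
for n in("top","side"):
    p=cv2.imread(f"pics/{n}0.png")[:,:,::-1].copy();d=np.load(f"{n}0.npy");W=cloud(n,d)
    print(n)
    for t,z in(("base",(.004,.08)),("rail",(.016,.025)),("wall",(.06,.08))):
        m=zone(W,.5,.66,-.08,.16,*z); print(t,box(W,m))
    # channel edges: along slices of y, rail tops
    for nm,y0,y1,z in(("rail",-.05,.03,(.016,.025)),("wall",.05,.13,(.06,.08))):
        m=zone(W,.5,.66,y0,y1,*z);q=W[m];b=np.round(q[:,1]/.01).astype(int);R=[]
        for k in np.unique(b):
            x=np.sort(q[b==k,0])
            if len(x)>8: R.append((k*.01,x[0],x[-1]))
        R=np.array(R); print(nm,"mid vs y fit",np.polyfit(R[:,0],(R[:,1]+R[:,2])/2,1), "w",np.median(R[:,2]-R[:,1]), "mid",np.median((R[:,1]+R[:,2])/2),np.median(R[:,0]))
p=cv2.imread("pics/top0.png");cv2.imwrite("pics/crop.png",cv2.resize(p[140:210,170:290],(800,467),interpolation=cv2.INTER_CUBIC))
p=cv2.imread("pics/side0.png");cv2.imwrite("pics/cropb.png",cv2.resize(p[285:335,235:335],(600,300),interpolation=cv2.INTER_CUBIC))
to((.45,.25,.25,-70),(.511,-.344,.12,-124))
E
```

```text
top
base (2083, [array([580.1,  39.6]), array([239.6, 159.4]), np.float64(89.8)], 'mean', array([581.5,  48.1,  30.9,  15.8]))
rail (309, [array([583.6,  49.9]), array([ 70.9, 218.4]), np.float64(2.4)], 'mean', array([5.858e+02, 3.000e-01, 2.010e+01, 2.000e+01]))
wall (640, [array([587.1, 100.8]), array([117. ,  61.4]), np.float64(89.9)], 'mean', array([586.4,  99.8,  70.7,  70.7]))
rail mid vs y fit [-0.01166257  0.58730786] w 0.06086010212562387 mid 0.5872483037942582 -0.01
wall mid vs y fit [0.01062331 0.58570964] w 0.05939073764569702 mid 0.5866750181262348 0.09
side
base (1722, [array([582.5,  41.6]), array([154.3, 236.4]), np.float64(0.2)], 'mean', array([585.1,  38.9,  30.5,  17.1]))
rail (279, [array([588.6,  49. ]), array([222.2,  74.5]), np.float64(87.4)], 'mean', array([587.2,  -1.9,  20.3,  20.5]))
wall (457, [array([587.7,  98.6]), array([122.3,  61.4]), np.float64(89.7)], 'mean', array([586.9,  93.9,  70.4,  70.7]))
rail mid vs y fit [0.00317396 0.58725206] w 0.05966591999343196 mid 0.5871050158485983 -0.005
wall mid vs y fit [-0.00677586  0.58771337] w 0.05919129004093504 mid 0.5874003658324449 0.09
at [0.2364 0.6322 0.2266] [180.   -0.  -20.5] t 1.3
(0.45, 0.25, 0.25, -70) [13.357 11.328 -0.937] turn 9.9
(0.511, -0.344, 0.12, -124) [23.963 32.729  4.264] turn 20.7
```

View pics/cropb.png

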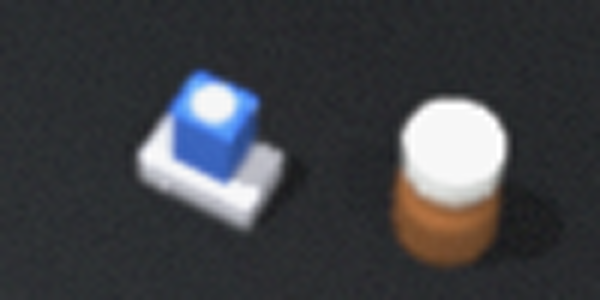

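The crop at side (270,308) confirms the blue block on its sled. Its long axis runs down-right, and the amber jar stands clear to its right. Moving in.

```bash
python3 -m crank '[[[13.36,11.33,-0.94,9.9],[13.36,11.33,-0.94,9.9],[13.36,11.33,-0.94,9.9],[13.36,11.33,-0.94,9.9],[13.36,11.33,-0.94,9.9],[13.36,11.33,-0.94,9.9],[13.36,11.33,-0.94,9.9],[13.36,11.33,-0.94,9.9],[13.36,11.33,-0.94,9.9],[13.36,11.33,-0.94,9.9]]]' 0.43 15
python3 -c "
from h import *
to((.511,-.344,.12,-124))"
```

```text
t: 2.55
eef_pos: [0.4497, 0.2509, 0.25]
ee_rot: [3.142, 0.0, -1.22]
force: [0.3, -0.3, -0.5]
width: 0.0499
gripper_force: 0.0
at [0.4497 0.2509 0.25  ] [ 1.800e+02  1.000e-02 -6.993e+01] t 2.55
(0.511, -0.344, 0.12, -124) [23.192  5.862  5.197] turn 10.814
```

```bash
python3 -m crank '[[[23.19,5.86,0,10.8],[23.19,5.86,0,10.8],[23.19,5.86,0,10.8],[23.19,5.86,0,10.8],[23.19,5.86,0,10.8],[23.19,5.86,0,10.8],[23.19,5.86,0,10.8],[23.19,5.86,5.2,10.8],[23.19,5.86,5.2,10.8],[23.19,5.86,5.2,10.8],[23.19,5.86,5.2,10.8],[23.19,5.86,5.2,10.8]]]'
python3 - <<'E'
from h import *
for n in("top","side"):
    p,d=arm.grab_frame(n);W=cloud(n,d)
    r=arm.trace("blue_center",n)
    for k in r[:2]: print(n,round(k["score"],2),box(W,k["mask"]&(W[...,2]>.006)&(W[...,2]<.06)))
    if n=="side": cv2.imwrite("pics/s1.png",cv2.resize(p[200:360,180:360],(675,600),interpolation=cv2.INTER_CUBIC)[:,:,::-1])
to((.511,-.344,.019,-124))
E
```

```text
t: 4.05
eef_pos: [0.5107, -0.3446, 0.1186]
ee_rot: [3.139, -0.001, -2.164]
force: [-0.6, -0.6, 0.3]
width: 0.0502
gripper_force: 0.0
top 0.29 (151, [array([ 479.5, -448.7]), array([46.3, 29.2]), np.float64(88.6)], 'mean', array([ 477.8, -445.4,   29.4,   31.6]))
side 0.92 (331, [array([ 511.2, -345.3]), array([31.8, 48.8]), np.float64(52.9)], 'mean', array([ 510.8, -351. ,   27.8,   24.2]))
side 0.18 (197, [array([428.2, 226.9]), array([220.7,  88.1]), np.float64(83.4)], 'mean', array([424.1, 244. ,   8.6,   7.2]))
at [ 0.5118 -0.3439  0.1216] [-1.7987e+02  4.0000e-02 -1.2389e+02] t 4.25
(0.511, -0.344, 0.019, -124) [0.023 0.033 4.103] turn 0.022
```

View pics/s1.png

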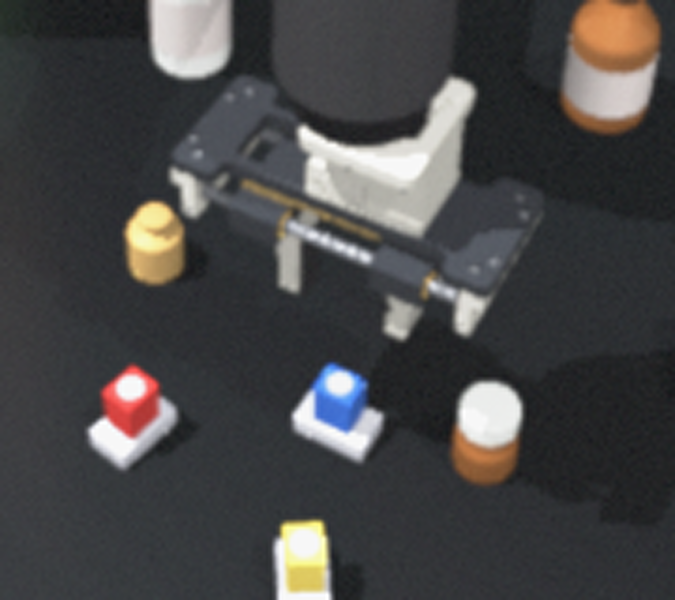

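The open fingers line up with the blue carrier's long axis, and the jar clears the gripper's far end. I'll descend and close.

```bash
python3 -m crank '[[[0,0,1.5,0],[0,0,3,0],[0,0,4,0],[0,0,4.1,0],[0,0,4.1,0]]]'
python3 -m crank '[[[0,0,0,0],[0,0,0,0],[0,0,0,0],[0,0,0,0],[0,0,0,0]]]' 1 20
python3 -m crank '[[[0,0,-1,0],[0,0,-2.5,0],[0,0,-4.5,0],[0,0,-6.5,0],[0,0,-7,0],[0,0,-7,0]]]'
python3 -c "
from h import *
to((.587,-.012,.12,-180))"
```

```text
t: 4.88
eef_pos: [0.5118, -0.3448, 0.0191]
ee_rot: [-3.14, 0.0, -2.163]
force: [0.6, 1.5, 0.3]
width: 0.0501
gripper_force: 0.0
t: 5.5
eef_pos: [0.5106, -0.345, 0.0181]
ee_rot: [-3.141, -0.0, -2.164]
force: [-2.3, 2.7, 5.5]
width: 0.0261
gripper_force: 20.0
t: 6.25
eef_pos: [0.5107, -0.3449, 0.1928]
ee_rot: [-3.141, 0.001, -2.165]
force: [0.2, 0.4, -1.4]
width: 0.0258
gripper_force: 20.0
at [ 0.5107 -0.3449  0.1928] [-1.7994e+02  4.0000e-02 -1.2402e+02] t 6.25
(0.587, -0.012, 0.12, -180) [-12.74    4.923   2.916] turn 11.197
```

```bash
python3 -m crank '[[[-12.74,4.92,0,11.2],[-12.74,4.92,0,11.2],[-12.74,4.92,0,11.2],[-12.74,4.92,0,11.2],[-12.74,4.92,0,11.2],[-12.74,4.92,0,11.2],[-12.74,4.92,2,11.2],[-12.74,4.92,4,11.2],[-12.74,4.92,5,11.2],[-12.74,4.92,5,11.2],[-12.74,4.92,5,11.2]]]'
python3 - <<'E'
from h import *
for n in("side","top"):
    p,d=arm.grab_frame(n);W=cloud(n,d)
    s=arm.get_state();e=s["eef_pos"]
    u=e[2]-.018
    print(n,"sled",box(W,zone(W,.55,.64,-.07,.04,u+.001,u+.016)&(hsv(p)[...,2]>70)))
    H=hsv(p);print("blue",box(W,(H[...,0]>100)&(H[...,0]<130)&(H[...,1]>90)&zone(W,.55,.64,-.07,.04,0.05,.2)))
    print("rail",box(W,zone(W,.5,.66,-.07,.03,.016,.025)))
    if n=="side": cv2.imwrite("pics/s2.png",cv2.resize(p[120:260,200:340],(600,600),interpolation=cv2.INTER_CUBIC)[:,:,::-1])
to((.587,-.012,.029,-180))
E
```

```text
t: 7.62
eef_pos: [0.5869, -0.0122, 0.0676]
ee_rot: [-3.141, -0.0, -3.141]
force: [-0.2, -0.5, -1.8]
width: 0.0256
gripper_force: 20.0
side sled (56, [array([580.9,   0.7]), array([29.3, 84.2]), np.float64(10.8)], 'mean', array([583.6, -26.3,  59.1,  60.1]))
blue 0
rail (199, [array([588.4, -17.3]), array([65.1, 92.4]), np.float64(0.6)], 'mean', array([585.6, -22.1,  20.6,  20.7]))
top sled 0
blue 0
rail (111, [array([558.7, -13.1]), array([84.9, 22.2]), np.float64(88.0)], 'mean', array([562.9, -12.2,  20.2,  20. ]))
at [ 0.5875 -0.012   0.0686] [1.7998e+02 1.0000e-01 1.8000e+02] t 7.725
(0.587, -0.012, 0.029, -180) [2.500e-02 1.000e-03 1.585e+00] turn -0.0
```

View pics/s2.png

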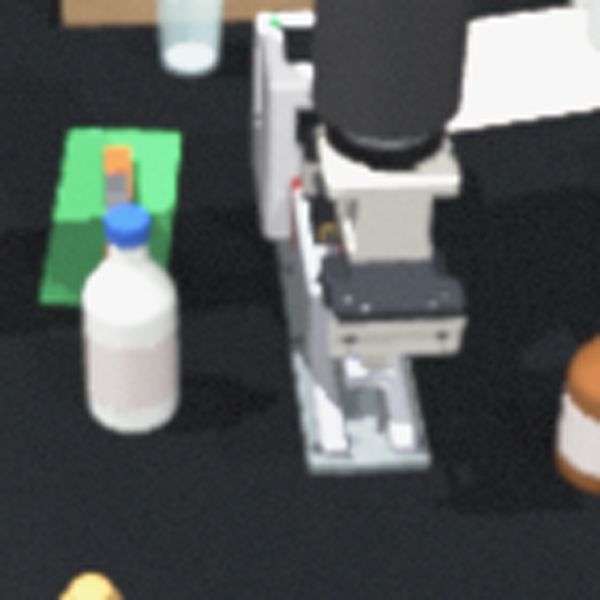

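The side crop shows the carrier held over the track (sled at about (375,365)) with the rails on either side and the bottle well clear. I'll measure the sled's offset against the rails in this same view.

```bash
python3 - <<'E'
from h import *
p,d=arm.grab_frame("side");W=cloud("side",d)
def fit(y0,y1,z0,z1,x0=.54,x1=.64):
    q=W[zone(W,x0,x1,y0,y1,z0,z1)]
    return len(q),np.round(np.r_[q[:,0].min(),q[:,0].max(),(q[:,0].min()+q[:,0].max())/2],4),np.round(q.mean(0),4)
for z in(.05,.054,.058,.062,.066,.07): 
    try: print("sled",z,fit(-.06,.02,z-.002,z+.002))
    except ValueError: print(z,"none")
print("rails",fit(-.055,-.03,.016,.024)); print("floor",fit(-.055,-.035,.007,.013,.565,.61))
# pixel edges of the two inner rail sides and sled on image rows
cal=arm.get_calibration("side");K=cal["mtx"]
pr=lambda X:(lambda c:np.round((K@c)[:2]/c[2],1))(cal["R"]@np.array(X)+cal["t"])
for x in(.5725,.587,.6015): print(x,"sled end expected",pr([x,-.036,.05]),pr([x,-.036,.064]))
r0=pr([.587,-.036,.057]);r=int(r0[1]);print(r); print(np.c_[np.arange(270,305),p[r,270:305].mean(-1).astype(int),p[r+2,270:305].mean(-1).astype(int),np.round(W[r,270:305]*1000).astype(int)].tolist())
E
```

```text
sled 0.05 (4, array([0.5771, 0.5936, 0.5853]), array([ 0.5866, -0.0327,  0.0507]))
sled 0.054 (7, array([0.579 , 0.6018, 0.5904]), array([ 0.592 , -0.0351,  0.0536]))
sled 0.058 (16, array([0.5739, 0.602 , 0.588 ]), array([ 0.5862, -0.0332,  0.0575]))
sled 0.062 (14, array([0.5748, 0.5987, 0.5867]), array([ 0.5842, -0.0309,  0.0622]))
sled 0.066 (16, array([0.5734, 0.6015, 0.5874]), array([ 0.5863, -0.033 ,  0.0653]))
sled 0.07 (2, array([0.5795, 0.5922, 0.5858]), array([ 0.5858, -0.031 ,  0.0698]))
rails (57, array([0.5566, 0.6173, 0.5869]), array([ 0.5857, -0.0431,  0.0205]))
floor (48, array([0.5732, 0.604 , 0.5886]), array([ 0.5887, -0.0451,  0.0105]))
0.5725 sled end expected [280.7 210.2] [280.9 206.5]
0.587 sled end expected [285.8 210. ] [286.  206.2]
0.6015 sled end expected [290.9 209.7] [291.2 206. ]
208
[[270, 189, 198, 550, 20, 10], [271, 191, 196, 552, 19, 11], [272, 183, 197, 555, 19, 11], [273, 162, 215, 557, 8, 20], [274, 158, 218, 560, 10, 18], [275, 159, 175, 562, 5, 22], [276, 158, 160, 566, 9, 19], [277, 146, 151, 569, 8, 20], [278, 123, 130, 573, 17, 12], [279, 110, 110, 576, 18, 10], [280, 122, 114, 579, 17, 11], [281, 154, 136, 582, 19, 9], [282, 179, 157, 576, -35, 57], [283, 176, 158, 579, -34, 56], [284, 171, 159, 582, -34, 56], [285, 169, 153, 585, -35, 57], [286, 175, 154, 587, -36, 57], [287, 185, 152, 590, -38, 59], [288, 186, 143, 593, -36, 57], [289, 186, 159, 596, -36, 57], [290, 190, 192, 599, -32, 53], [291, 195, 199, 602, -34, 55], [292, 199, 201, 612, 4, 20], [293, 188, 194, 615, 5, 20], [294, 154, 171, 621, 17, 9], [295, 126, 137, 623, 14, 11], [296, 92, 112, 626, 11, 14], [297, 45, 52, 631, 24, 2], [298, 31, 35, 635, 26, 0], [299, 29, 31, 637, 20, 5], [300, 37, 32, 641, 24, 1], [301, 33, 38, 644, 25, 0], [302, 32, 33, 647, 24, 1], [303, 33, 32, 649, 23, 2], [304, 31, 32, 653, 24, 0]]
```

```bash
python3 -m crank '[[[0,0,0.4,0],[0,0,0.8,0],[0,0,1.2,0],[0,0,1.4,0],[0,0,1.5,0],[0,0,1.56,0],[0,0,1.56,0]]]'
```

```text
t: 8.65
eef_pos: [0.5869, -0.0121, 0.0287]
ee_rot: [3.142, 0.0, -3.142]
force: [0.7, -0.4, -2.1]
width: 0.0259
gripper_force: 20.0
```

```bash
python3 -m crank '[[[0,0,0.03,0],[0,0,0.05,0],[0,0,0.05,0]]]'
python3 -m crank '[[[0,0,0,0],[0,0,0,0],[0,0,0,0],[0,0,0,0]]]' 0.52
python3 -m crank '[[[0,0,-0.5,0],[0,0,-1.5,0],[0,0,-3.5,0],[0,0,-6,0],[0,0,-8,0],[0,0,-8,0]]]'
python3 -c "
from h import *
to((.42,.18,.22,-180),(.430,.178,.051,-180))"
```

```text
t: 9.02
eef_pos: [0.5871, -0.0121, 0.0281]
ee_rot: [3.142, 0.001, -3.141]
force: [-1.9, 0.6, 5.0]
width: 0.0259
gripper_force: 20.0
t: 9.52
eef_pos: [0.5868, -0.0121, 0.0272]
ee_rot: [-3.142, -0.0, 3.142]
force: [-0.1, 0.2, 1.4]
width: 0.0421
gripper_force: 0.0
t: 10.28
eef_pos: [0.5891, -0.0119, 0.2334]
ee_rot: [3.14, 0.009, -3.141]
force: [-0.3, -0.0, -1.2]
width: 0.0425
gripper_force: 0.0
at [ 0.5891 -0.0119  0.2334] [ 179.9     0.54 -179.97] t 10.275
(0.42, 0.18, 0.22, -180) [6.766 7.678 0.484] turn 0.007
(0.43, 0.178, 0.051, -180) [6.43  7.586 7.248] turn 0.007
```

The carrier is released in the track. Next I'll take the stick.

```bash
python3 -m crank '[[[6.42,7.6,0.5,0.35],[6.42,7.6,0.5,0.35],[6.42,7.6,0.5,0.35],[6.42,7.6,0.5,0.35],[6.42,7.6,0.5,0.35],[6.42,7.6,0.5,0.35],[6.42,7.6,3,0.35],[6.42,7.6,4.5,0.35],[6.42,7.6,4.5,0.35],[6.42,7.6,4.5,0.35]]]' 0.3
python3 - <<'E'
from h import *
for n in("top","side"):
    p,d=arm.grab_frame(n);W=cloud(n,d)
    print(n,"carrier",box(W,zone(W,.575,.601,-.06,.035,.03,.075)),"all",box(W,zone(W,.57,.604,-.06,.03,.0225,.075)))
    H=hsv(p);o=(H[...,0]>5)&(H[...,0]<20)&(H[...,1]>120); print("blade",box(W,o&zone(W,.2,.6,.1,.5,.005,.04)))
    if n=="top": cv2.imwrite("pics/t3.png",cv2.resize(p[140:240,150:290],(800,571),interpolation=cv2.INTER_CUBIC)[:,:,::-1])
to((.4305,.1785,.030,178.3))
E
```

```text
t: 11.52
eef_pos: [0.4277, 0.1777, 0.1161]
ee_rot: [3.141, 0.001, 3.11]
force: [0.5, 0.9, 1.4]
width: 0.0613
gripper_force: 0.0
top carrier (71, [array([587.1,  -9. ]), array([37.4, 21.3]), np.float64(88.8)], 'mean', array([586.1,  -9.9,  53.1,  55.1])) all (131, [array([588.7, -15.4]), array([56.6, 29.5]), np.float64(88.8)], 'mean', array([586.3,  -9.9,  40.5,  32.3]))
blade 0
side carrier (106, [array([588. , -13.4]), array([21.6, 29.7]), np.float64(1.9)], 'mean', array([587.2, -17.3,  49.6,  53.1])) all (165, [array([586.9, -18.1]), array([33.3, 80.4]), np.float64(0.2)], 'mean', array([586.4, -19.3,  41.1,  41.8]))
blade (12, [array([433.5, 269.2]), array([19. , 13.7]), np.float64(10.6)], 'mean', array([433. , 268.7,  18.2,  18.8]))
at [0.4276 0.1783 0.1165] [1.7989e+02 1.3000e-01 1.7821e+02] t 11.625
(0.4305, 0.1785, 0.03, 178.3) [-0.108  0.004  3.461] turn -0.018
```

View pics/t3.png

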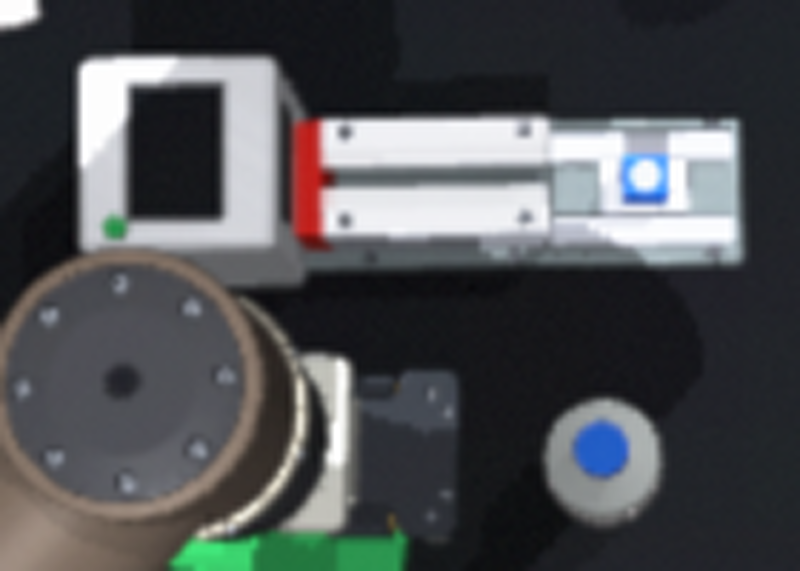

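The top crop shows the carrier standing square between the rails (block at (645,178) in the crop), clear of the mouth, and the bottle untouched. Now I'll grip the handle.

```bash
python3 -m crank '[[[-0.1,0,1.5,0],[-0.1,0,2.8,0],[-0.1,0,3.4,0],[-0.1,0,3.46,0],[-0.1,0,3.46,0]]]'
python3 -m crank '[[[0,0,0,0],[0,0,0,0],[0,0,0,0],[0,0,0,0],[0,0,0,0],[0,0,0,0]]]' 1 40
python3 -m crank '[[[0,0,-0.5,0],[0,0,-1.5,0],[0,0,-3.5,0],[0,0,-6,0],[0,0,-7,0],[0,0,-7,0]]]'
python3 -c "
from h import *
to((.589,-.03,.205,180),(.589,-.19,.205,180),(.589,-.18,.045,180))"
```

```text
t: 12.25
eef_pos: [0.4296, 0.1785, 0.0295]
ee_rot: [3.14, 0.002, 3.111]
force: [-0.1, 0.4, -0.3]
width: 0.0611
gripper_force: 0.0
t: 13.0
eef_pos: [0.4289, 0.1779, 0.0285]
ee_rot: [3.141, 0.0, 3.111]
force: [-1.5, -0.5, 5.0]
width: 0.03
gripper_force: 40.0
t: 13.75
eef_pos: [0.4294, 0.1783, 0.2057]
ee_rot: [3.138, 0.003, 3.111]
force: [-0.1, -0.2, -3.1]
width: 0.0298
gripper_force: 40.0
at [0.4294 0.1783 0.2057] [179.81   0.18 178.25] t 13.75
(0.589, -0.03, 0.205, 180) [-6.636 -8.135  0.022] turn -0.35
(0.589, -0.19, 0.205, 180) [-6.8320e+00 -1.4532e+01  1.0000e-03] turn -0.35
(0.589, -0.18, 0.045, 180) [ -6.8   -14.154   6.402] turn -0.35
```

```bash
python3 -m crank '[[[-6.83,-14.5,0,-0.35],[-6.83,-14.5,0,-0.35],[-6.83,-14.5,0,-0.35],[-6.83,-14.5,0,-0.35],[-6.83,-14.5,0,-0.35],[-6.83,-14.5,0,-0.35],[-6.83,-14.5,0,-0.35],[-6.83,-14.5,2,-0.35],[-6.83,-14.5,4,-0.35],[-6.83,-14.5,5,-0.35],[-6.83,-14.5,5,-0.35],[-6.83,-14.5,5,-0.35]]]'
python3 - <<'E'
from h import *
for n in("top","side"):
    p,d=arm.grab_frame(n);W=cloud(n,d)
    H=hsv(p);o=(H[...,0]>3)&(H[...,0]<22)&(H[...,1]>120); print(n,"blade",box(W,o&zone(W,.5,.68,-.3,-.01,.01,.12)),"carrier",box(W,zone(W,.575,.601,-.04,.035,.045,.075)))
    q=W[o&zone(W,.5,.68,-.16,-.03,.03,.12)]; print(np.polyfit(q[:,1],q[:,2],1),np.polyfit(q[:,1],q[:,0],1),np.round(q[:,1].max(),4))
to((.5875,-.178,.038,180))
E
```

```text
t: 15.25
eef_pos: [0.5887, -0.1898, 0.0787]
ee_rot: [-3.141, 0.0, -3.141]
force: [-0.2, -0.4, -1.8]
width: 0.0301
gripper_force: 40.0
top blade (64, [array([ 589.1, -107.3]), array([77.2, 24.8]), np.float64(85.8)], 'mean', array([589.1, -92.6,  66.4,  67.4])) carrier 0
[0.00270408 0.06750339] [-0.14475658  0.57541023] -0.0694
side blade (56, [array([ 590.9, -153.6]), array([137.1,  18.8]), np.float64(88.7)], 'mean', array([ 588.6, -207.1,   65.1,   66. ])) carrier 2
[-0.15154699  0.05471374] [0.14599647 0.60084453] -0.085
at [ 0.5893 -0.1898  0.0797] [-1.7999e+02  1.2000e-01 -1.7998e+02] t 15.35
(0.5875, -0.178, 0.038, 180) [0.075 0.471 1.667] turn 0.003
```

```bash
python3 -m crank '[[[0.1,0.48,0,0],[0.1,0.48,0.6,0],[0.1,0.48,1.1,0],[0.1,0.48,1.45,0],[0.1,0.48,1.6,0],[0.1,0.48,1.63,0],[0.1,0.48,1.63,0]]]'
python3 -m crank '[[[0,0.3,0,0],[0,0.7,0,0],[0,1.0,0,0],[0,1.3,0,0],[0,1.6,0,0],[0,1.6,0,0]]]'
```

```text
t: 16.23
eef_pos: [0.5861, -0.1778, 0.0377]
ee_rot: [-3.142, 0.0, 3.142]
force: [0.2, 0.8, -2.2]
width: 0.0297
gripper_force: 40.0
t: 16.98
eef_pos: [0.5859, -0.137, 0.0375]
ee_rot: [3.141, 0.0, -3.141]
force: [0.1, 0.1, -3.9]
width: 0.0295
gripper_force: 40.0
```

```bash
python3 - <<'E'
from h import *
p,d=arm.grab_frame("top");cv2.imwrite("pics/t4.png",cv2.resize(p[140:260,190:350],(800,600),interpolation=cv2.INTER_CUBIC)[:,:,::-1])
to((.5865,-.01,.039,180))
E
```

```text
at [ 0.5859 -0.1373  0.0375] [ 1.7999e+02 -1.0000e-02 -1.7997e+02] t 17.025
(0.5865, -0.01, 0.039, 180) [-0.028  5.094 -0.059] turn 0.006
```

View pics/t4.png

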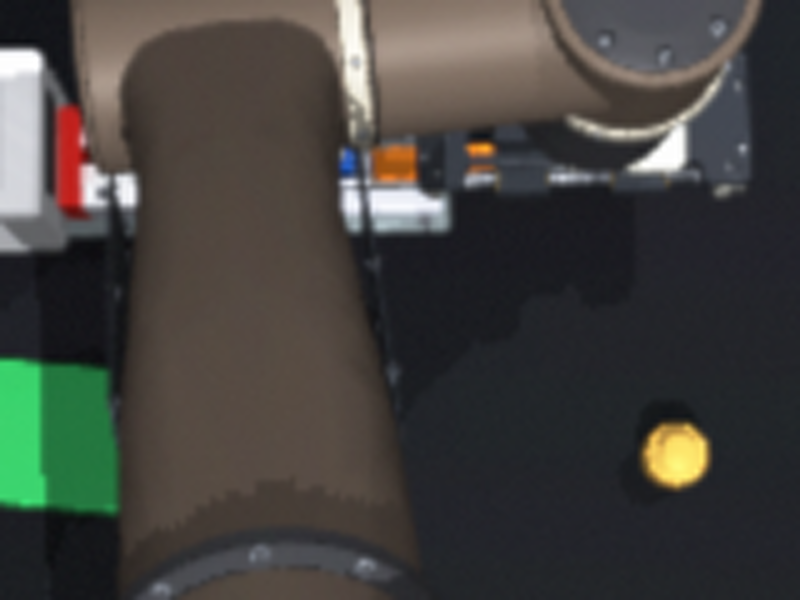

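The crop shows the blade tip (395,163) reaching the blue block (348,160), with the upper arm passing over the bottle. I'll check that clearance before pushing on.

```bash
python3 - <<'E'
from h import *
p,d=arm.grab_frame("top");W=cloud("top",d)
print(arm.get_state()["q"])
for x,y in((.43,.01),(.40,.01),(.47,.01),(.43,-.03)):
    c=np.hypot(W[...,0]-x,W[...,1]-y);i=np.unravel_index(np.nanargmin(c),c.shape);print(x,y,W[i])
p,d=arm.grab_frame("side");W=cloud("side",d)
r=arm.trace("bottle","side");print(r[0]["score"],box(W,r[0]["mask"]),r[0]["extent"])
cv2.imwrite("pics/s4.png",cv2.resize(p[60:240,160:340],(600,600),interpolation=cv2.INTER_CUBIC)[:,:,::-1])
E
```

```text
[ 9.36736525e-02  4.22725444e-01 -3.75209533e-01 -1.85522924e-04
 -7.73024333e-01 -1.66409335e+00]
0.43 0.01 [0.42924851 0.00980014 0.63370913]
0.4 0.01 [0.40093803 0.01009866 0.6620661 ]
0.47 0.01 [0.47112226 0.00948906 0.57933943]
0.43 -0.03 [ 0.42824482 -0.03060852  0.0044439 ]
0.8 (897, [array([441.2,  83.9]), array([207.7,  60.4]), np.float64(84.1)], 'mean', array([433.4,  -3.1,  80.1,  82.3])) [221.3, 167.8, 20.1, 54.8]
```

View pics/s4.png

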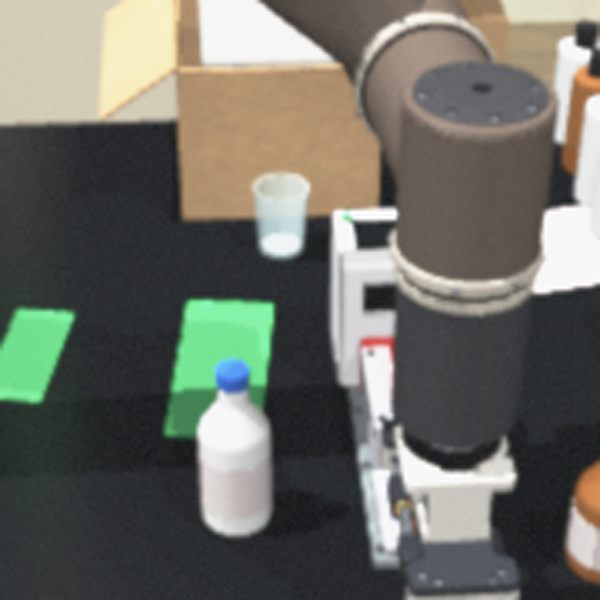

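The forearm is high (about 0.6 m) over the bottle, and the bottle is unmoved. Pushing now.

```bash
python3 -m crank '[[[0,0.3,0,0],[0,0.6,0,0],[0,0.9,0,0],[0,1.2,0,0],[0,1.5,0,0],[0,1.8,0,0],[0,2.1,0,0],[0,2.4,0,0],[0,2.4,0,0]]]'
```

```text
t: 18.3
eef_pos: [0.586, -0.0771, 0.0376]
ee_rot: [3.141, 0.0, -3.141]
force: [0.7, -0.7, -2.6]
width: 0.0303
gripper_force: 40.0
```

```bash
python3 -m crank '[[[0,0.3,0,0],[0,0.6,0,0],[0,0.9,0,0],[0,1.2,0,0],[0,1.5,0,0],[0,1.8,0,0],[0,2.1,0,0],[0,2.3,0,0],[0,2.3,0,0]]]'
python3 -m crank '[[[0,0.1,0,0],[0,0.2,0,0],[0,0.3,0,0],[0,0.3,0,0]]]'
```

```text
t: 19.42
eef_pos: [0.5859, -0.0197, 0.0375]
ee_rot: [3.141, 0.0, -3.141]
force: [0.7, -0.3, -2.2]
width: 0.0297
gripper_force: 40.0
t: 19.92
eef_pos: [0.5859, -0.0125, 0.0375]
ee_rot: [3.141, 0.0, -3.141]
force: [0.5, -0.6, -1.8]
width: 0.0298
gripper_force: 40.0
```

```bash
python3 -m crank '[[[0,0.06,0,0],[0,0.12,0,0],[0,0.12,0,0]]]'
python3 -m crank '[[[0,0.06,0,0],[0,0.12,0,0],[0,0.12,0,0]]]'
```

```text
t: 20.3
eef_pos: [0.5859, -0.0096, 0.0376]
ee_rot: [3.142, 0.0, -3.142]
force: [0.3, -0.6, -1.8]
width: 0.0297
gripper_force: 40.0
t: 20.68
eef_pos: [0.5856, -0.008, 0.0377]
ee_rot: [-3.14, -0.001, -3.142]
force: [-0.7, -7.1, -1.0]
width: 0.0298
gripper_force: 40.0
```

```bash
python3 -m crank '[[[0,0.05,0,0],[0,0.05,0,0],[0,0.05,0,0]]]'
python3 -m crank '[[[0,-0.3,0,0],[0,-0.8,0,0],[0,-1.6,0,0],[0,-2.6,0,0],[0,-3.6,0,0],[0,-4.6,0,0],[0,-5.6,0,0],[0,-6.6,0,0],[0,-7.4,0,0],[0,-7.6,0,0],[0,-7.6,0,0]]]'
python3 - <<'E'
from h import *
p,d=arm.grab_frame("top");W=cloud("top",d)
H=hsv(p);b=(H[...,0]>100)&(H[...,0]<130)&(H[...,1]>80)&(H[...,2]>40);b[:150]=0;b[190:]=0;b[:,280:]=0;v,u=np.nonzero(b)
print(len(u),u.min() if len(u) else 0,u.max() if len(u) else 0,box(W,b))
c=arm.get_calibration("top")
for y in(.123,.149):
    q=c["R"]@np.array([.587,y,.056])+c["t"];print(y,(c["mtx"]@q)[:2]/q[2])
cv2.imwrite("pics/t5.png",cv2.resize(p[140:240,150:290],(800,571),interpolation=cv2.INTER_CUBIC)[:,:,::-1])
to((.587,-.20,.21,180),(.429,.1785,.21,178.2))
E
```

```text
t: 21.05
eef_pos: [0.5854, -0.0078, 0.0379]
ee_rot: [-3.139, -0.001, 3.141]
force: [0.9, -13.5, 0.3]
width: 0.0299
gripper_force: 40.0
t: 22.42
eef_pos: [0.5857, -0.1959, 0.0375]
ee_rot: [3.141, -0.0, 3.141]
force: [-0.4, -0.1, -2.0]
width: 0.0297
gripper_force: 40.0
17 210 219 (17, [array([588.9, 137.5]), array([ 9.9, 26.4]), np.float64(8.7)], 'mean', array([590. , 134.4,  52.4,  55.1]))
0.123 [219.04099164 171.32054409]
0.149 [210.57863689 171.50948777]
at [ 0.5858 -0.1955  0.0375] [179.99  -0.   179.99] t 22.475
(0.587, -0.2, 0.21, 180) [-0.046 -0.181 -6.9  ] turn -0.003
(0.429, 0.1785, 0.21, 178.2) [ 6.278 14.957 -6.898] turn 0.357
```

View pics/t5.png

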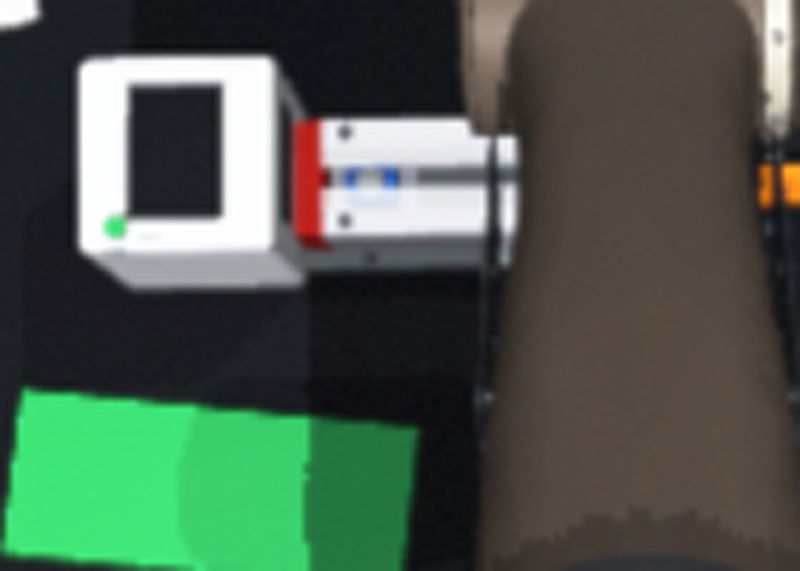

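In the crop, the blue block shows through the viewing slot at (370,180), right at the red stop. The measured pixels 210–219 match the expected home position. I'll lift the stick and carry it back.

```bash
python3 -m crank '[[[0,0,-2,0],[0,0,-4,0],[0,0,-6.5,0],[0,0,-6.9,0],[0,0,-6.9,0]]]'
python3 -m crank '[[[6.28,14.95,0,0.35],[6.28,14.95,0,0.35],[6.28,14.95,0,0.35],[6.28,14.95,0,0.35],[6.28,14.95,0,0.35],[6.28,14.95,0,0.35],[6.28,14.95,0,0.35],[6.28,14.95,0,0.35],[6.28,14.95,2,0.35],[6.28,14.95,4,0.35],[6.28,14.95,5.5,0.35],[6.28,14.95,5.5,0.35]]]'
python3 -c "
from h import *
to((.429,.1783,.029,178.2))"
```

```text
t: 23.1
eef_pos: [0.5861, -0.1947, 0.2106]
ee_rot: [3.141, 0.002, -3.141]
force: [-0.5, 0.4, -3.1]
width: 0.0298
gripper_force: 40.0
t: 24.6
eef_pos: [0.4266, 0.1754, 0.0693]
ee_rot: [-3.135, -0.006, 3.11]
force: [-0.3, 0.2, -1.6]
width: 0.0297
gripper_force: 40.0
at [0.4266 0.1754 0.0693] [-179.64   -0.35  178.19] t 24.6
(0.429, 0.1783, 0.029, 178.2) [-0.104  0.127  1.61 ] turn -0.002
```

```bash
python3 -m crank '[[[0,0,0,0],[0,0,0.5,0],[0,0,1.0,0],[0,0,1.4,0],[0,0,1.4,0],[0,0,1.4,0]]]'
```

```text
t: 25.35
eef_pos: [0.429, 0.1784, 0.0376]
ee_rot: [-3.142, 0.0, 3.111]
force: [-0.1, -0.2, -3.0]
width: 0.0297
gripper_force: 40.0
```

```bash
python3 -m crank '[[[0,0,0.15,0],[0,0,0.25,0],[0,0,0.32,0],[0,0,0.36,0],[0,0,0.36,0]]]'
```

```text
t: 25.98
eef_pos: [0.4289, 0.1783, 0.0286]
ee_rot: [3.142, 0.0, 3.111]
force: [0.2, -0.3, -1.8]
width: 0.0293
gripper_force: 40.0
```

```bash
python3 -m crank '[[[0,0,0.03,0],[0,0,0.03,0],[0,0,0.03,0]]]'
python3 -m crank '[[[0,0,0,0],[0,0,0,0],[0,0,0,0],[0,0,0,0],[0,0,0,0]]]' 0.3
python3 -m crank '[[[0,0,-0.5,0],[0,0,-1.5,0],[0,0,-3.5,0],[0,0,-6,0],[0,0,-8,0],[0,0,-8,0]]]'
python3 -m crank '[[[4,4,0,0],[4,10,0,0],[4,10,0,0],[4,10,0,0],[4,10,0,0],[4,10,0,0]]]'
python3 - <<'E'
from h import *
for n in("top","side"):
    p,d=arm.grab_frame(n);W=cloud(n,d);H=hsv(p)
    print(n,"handle",box(W,zone(W,.38,.46,.12,.25,.055,.09)),"blade",box(W,(H[...,0]>3)&(H[...,0]<22)&(H[...,1]>120)&zone(W,.35,.5,.1,.4,.005,.05)))
    if n=="top": cv2.imwrite("pics/t6.png",cv2.resize(p[110:320,130:430],(800,560),interpolation=cv2.INTER_CUBIC)[:,:,::-1])
E
```

```text
t: 26.35
eef_pos: [0.429, 0.1783, 0.0285]
ee_rot: [3.141, 0.0, 3.111]
force: [-3.4, -1.5, 7.8]
width: 0.0298
gripper_force: 40.0
t: 26.98
eef_pos: [0.4289, 0.1783, 0.0278]
ee_rot: [-3.142, -0.0, 3.111]
force: [-0.4, -0.1, 0.7]
width: 0.0612
gripper_force: 0.0
t: 27.72
eef_pos: [0.4307, 0.1795, 0.2331]
ee_rot: [3.136, 0.007, 3.112]
force: [-0.6, -0.4, -0.1]
width: 0.0611
gripper_force: 0.0
t: 28.48
eef_pos: [0.3358, 0.4321, 0.227]
ee_rot: [-3.14, -0.001, 3.113]
force: [0.3, -0.8, 0.4]
width: 0.0613
gripper_force: 0.0
top handle (60, [array([430. , 179.6]), array([28.2, 15.9]), np.float64(89.7)], 'mean', array([430.1, 179.5,  68.3,  68.2])) blade (239, [array([430.3, 224.7]), array([149.3,  18.8]), np.float64(88.5)], 'mean', array([430.8, 236.2,  17.7,  18. ]))
side handle (49, [array([431.1, 177.1]), array([32.5, 15.8]), np.float64(87.7)], 'mean', array([430.9, 173.4,  66. ,  67.2])) blade (35, [array([433.4, 278.2]), array([34.2, 16.8]), np.float64(88.4)], 'mean', array([433.2, 279.4,  18.5,  18.6]))
```

View pics/t6.png

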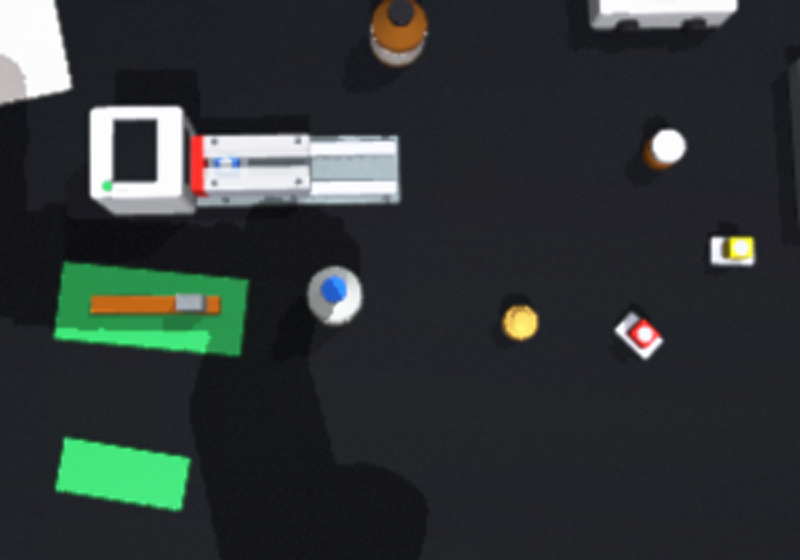

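The last picture shows the carrier at the red stop (225,162) and the stick flat on the large mat, handle up (188,303). Everything else is where it was, and the arm is clear. Handing in.

```bash
python3 -c "
from station import arm
print(arm.job_done())"
```

```text
the job is handed in; nothing more can be done
None
```

The blue carrier is home against the red end stop, the push stick is back flat on the large green mat with its handle up, nothing else appears to have moved, and the job was handed in at about 29 s of the 72 s allowed.

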